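Restock the soap case, shut it and set its vent

TASK

Open the yellow soap case's lid, throw every worn soap sliver that lies inside into the low steel basket, and lay every whole soap bar from the counter on the floor of the case, side by side and not one upon another. Then shut the lid fully, and last of all set the vent lever on the case's right-hand end half way, at 45 degrees. Leave the other kitchen things where they are.

Things in the scene. Friction and masses are not known exactly. Their poses are not given: they have to be found in the camera images.
- case: yellow plastic soap case, fixed to the counter, 170 (x) x 290 (y) x 60 mm high, walls and floor about 4 mm thick, inside 162 x 282 mm, open on top under its lid. Origin: centre of its underside; its x axis points from the front (robot side, where the lid's handle is) to the hinge side, z up. Turned up to 0.15 rad about z
- lid (a joint): hinge of the case's flip-top lid, rad: 0 = fully shut, grows as the front edge rises, 1.57 = upright, stop at 1.9; a stiff friction hinge, the lid stays at any angle where it is left. Lid 170 x 294 x 8 mm, its underside at 60 mm above the counter when shut. Starts shut or slightly ajar (0 to 0.25)
- lid_handle (a point): middle of the lid's steel handle: a round bar, 10 mm thick, 110 mm long, parallel to the hinge, in the lid's plane, 45 mm out beyond the lid's front edge (40 mm free gap; carried by an arm at each end), 215 mm from the hinge line, 64 mm above the counter when shut. Can be pinched from above at any lid angle, the bar turning between the fingers
- lid_hinge (a point): middle of the lid's hinge line, on the case's far rim, 85 mm in +x and 60 mm up from the case's origin; the hinge runs along the case's y axis
- vent (a joint): vent lever on the case's right-hand (-y) end, rad: 0 = lever lying level with its tip to the front (-x of the case), grows as the tip rises, 1.57 = upright. Stays where it is left (friction). Starts at 0 to 0.4; half way is 0.785
- vent_tip (a point): middle of the lever's black crank pin: a round pin 12 mm thick and 50 mm long along the case's y axis, pointing outward (-y) from the lever's end, 80 mm from the pivot; can be pinched or pushed from above. This point is 45 mm out from the case's end wall, 30 mm out from the flat lever arm
- vent_pivot (a point): point on the lever's pivot axis in line with vent_tip; the axis runs along the case's y axis, 20 mm in +x and 30 mm up from the case's origin
- basket: low open steel slatted basket for waste, fixed, 150 x 150 mm, 60 mm high, walls 4 mm. Origin: centre of its underside; z up
- bar1: whole cream-coloured soap bar, 70 (x) x 45 (y) x 28 mm (z), 0.1 kg, on the counter. Two or three of the three are there (None if absent). Origin: its middle
- bar2: whole cream-coloured soap bar, 70 (x) x 45 (y) x 28 mm (z), 0.1 kg, on the counter. Two or three of the three are there (None if absent). Origin: its middle
- bar3: whole cream-coloured soap bar, 70 (x) x 45 (y) x 28 mm (z), 0.1 kg, on the counter. Two or three of the three are there (None if absent). Origin: its middle
- sliver1: worn cream-coloured soap sliver, 62 (x) x 36 (y) x 14 mm (z), 0.03 kg, flat on the case's floor under the lid at the start. One or both of the two are there (None if absent). Origin: its middle
- sliver2: worn cream-coloured soap sliver, 62 (x) x 36 (y) x 14 mm (z), 0.03 kg, flat on the case's floor under the lid at the start. One or both of the two are there (None if absent). Origin: its middle
- spoon_cup: steel cup holding spoons, 84 mm wide, 110 mm high (spoons to 180); a bystander to be left alone. Origin: centre of its underside
- mug: white mug, 80 mm wide, 90 mm high; a bystander to be left alone. Origin: centre of its underside
- bowl: small white bowl, 100 mm wide, 45 mm high; a bystander to be left alone. Origin: centre of its underside
- detergent: green bottle, 66 mm wide, 190 mm high; a bystander to be left alone. Origin: centre of its underside
- nail_brush: wooden brush block, 100 x 45 x 42 mm; a bystander to be left alone. Origin: centre of its underside
- saucer: white saucer, 140 mm wide, 20 mm high; a bystander to be left alone. Origin: centre of its underside

How it is judged:
By the outcome, as a careful person would: the job done as asked, in the order asked, and still so for the second after the job is handed in, with the robot touching nothing.
Of bar1, bar2, bar3 only 2 to 3 are there at a start; the rules pass over those that are not, and their reading is None.
Of sliver1, sliver2 only 1 to 2 are there at a start; the rules pass over those that are not, and their reading is None.
At some moment in a run one of bar1, bar2, bar3 may be knocked a few centimetres aside while the robot is not near it.
Once in a run the grip may slacken for a moment while it holds something.
It also fails if it takes over 210 s, if anything falls off the work surface, if the arm or the gripper's body presses on something with over 40 N, if the wrist force passes 120 N, or if a joint passes its speed limit or range.

ROBOT

A 7-joint arm with a two-finger parallel gripper is mounted at the origin on the work surface. World frame = base frame: x ahead of the robot, y to its left, z up, the work surface at z = 0. Lengths are in m, angles in rad, forces in N, time in s.
With the tool pointing down it reaches from about 0.4 to 0.875 m from the base axis. Payload 19.3 kg.
Tool frame: the origin (TCP) lies between the finger pads; the fingertips stand 17 mm ahead of it and the grasp point (between the pads) lies 2 mm behind it; z points along the fingers, y is the line along which they close (so a half turn about z gives the same grasp; the last joint's range is limited). The gripper opens to 85 mm and grips with 20 to 120 N. Pads are 22 mm wide; open, the fingers measure 114 mm over their backs; the gripper's body (76 mm by 85 mm) begins 54 mm behind the grasp point. The pads swing forward as they close: fully open they stand 13 mm farther back than shut.
Start: joints at [-1.263, 0.521, -0.036, 1.599, 0.021, 1.021, -0.113], TCP at [0.231, 0.581, 0.248] pointing down, gripper open.
Joint ranges: [-2.91, 2.91], [-0.3, 2.13], [-1.5, 1.42], [0.17, 2.43], [-1.26, 4.41], [0.16, 1.93], [-2.52, 2.52]. Speed limits (rad/s): [1.89, 1.89, 2.39, 2.39, 3.01, 3.01, 3.01].

INTERFACE

Orientations are given as [roll, pitch, yaw] about the fixed x, y, z axes, in that order (R = Rz(yaw) Ry(pitch) Rx(roll)).
In Python, from workcell import bot gives the robot as it stands.
- The arm moves only by the shell command python3 -m inch 'ROWS' [FORCE]. ROWS is JSON, a list of rows, each a list of 7 numbers: the shift along the tool's x, y, z in units of 200 mm (1.0 is 200 mm), then the turn, a rotation vector about the tool's x, y, z in units of 90 degrees (1.0 is 90 degrees), then the opening, from 0 (shut) to 1 (fully open). In form: [[x, y, z, rx, ry, rz, grip], ...]. A call has 1 to 20 rows; each row is the pose to reach, as a shift and turn from the pose commanded when the call began, along the tool's axes at that moment; what a row does not reach only later rows make up. A row lasts 1/8 s, in which the tool goes at most 62.5 mm and 10.7 degrees, less where a joint would pass 70% of its speed; a pose out of reach is approached as far as the arm can. A call with a number of a shift or a turn outside -1 to 1 is refused whole. A call with a gripper value outside its range is refused whole. The fingers move at their own pace and stop on an object; FORCE is the grip in N (left out, the last holds). Time passes only in rows, so rows that repeat a pose let the fingers close. It gives the time, the measured TCP pose, the force, the opening and the grip force at its end, in the units of the state.
- bot.observe(): the state, without advancing time (a new reading comes with each control period).
- bot.grab_frame(name): name is "scene" or "top" or "wrist"; returns a dict with "img" (420x560x3 uint8, red, green, blue), "z_map" (420x560 float32, m along the optical axis (not along the pixel's ray), 0 where there is no reading), "vfov" (degrees; the focal length in pixels is half the picture's height over the tangent of half this angle, whatever the lens; pixels are square), "cx", "cy" (the principal point, pixels), "rvec" (rotation vector, rad) and "tvec" (3), from world to camera coordinates, as OpenCV has them. Camera axes: x right, y down, z forward; pixel columns grow to the right and rows downward; lengths in m; the calibration is good to about 2 mm. A picture is of the moment at which its call begins.
- bot.job_done(): hands the job in; it is judged then, once.
The state is a dict: "clock": time; "qpos": joint angles; "qd": joint speeds; "joint_efforts": joint torques, N m; "position": TCP position; "tool_rot": TCP orientation; "force": force on the tool from outside, world axes, zero at the start; "moment": the same for the moment, N m; "grip_width": finger opening in m; "finger_force": force on a finger pad.
Only numpy, scipy, OpenCV 4.12 (cv2) and the standard library are available. Lean on these libraries where they do the work, as an engineer would, in place of code of your own. Each camera call takes 0.05 s, during which the arm holds its last target. There are 200 camera calls.

## Working session

There is one attempt and no reset: what is moved stays moved. The work goes in short steps, Python scripts to look and compute and a shell command to move; the robot and the scene stay as the last step left them, time stands still between calls to the robot, and variables do not carry over. Pictures are saved under pics/ and viewed, at most 14 in all, crops included, and the job is handed in when it is done.

```bash
mkdir -p pics; ls
cat > h.py <<'E'
import numpy as np, cv2
from workcell import bot
from scipy.spatial.transform import Rotation as R
def snap(name,fn=None):
    f=bot.grab_frame(name)
    if fn: cv2.imwrite('pics/'+fn,f['img'][:,:,::-1])
    np.savez('/tmp/'+name+'.npz',**f)
    return f
def load(name): return dict(np.load('/tmp/'+name+'.npz'))
def cloud(f):
    h,w=f['z_map'].shape; fl=h/2/np.tan(np.radians(float(f['vfov']))/2)
    u,v=np.meshgrid(np.arange(w),np.arange(h)); z=f['z_map']
    P=np.stack([(u-f['cx'])*z/fl,(v-f['cy'])*z/fl,z],-1)
    M=R.from_rotvec(np.ravel(f['rvec'])).as_matrix()
    return (P-np.ravel(f['tvec']))@M
def rel(p,yaw=None):
    "shift in tool units to TCP target p from the present pose"
    s=bot.observe(); T=R.from_euler('xyz',s['tool_rot']).as_matrix()
    return np.round(T.T@(np.array(p)-s['position'])/.2,3)
E
python3 - <<'E'
from h import *
s=bot.observe(); print(s)
f=snap('top','top1.png'); g=snap('scene','scene1.png')
for k in (f,g): print(k['vfov'],k['cx'],k['cy'],k['rvec'],k['tvec'])
E
```

```text
pics
{'clock': 0.0, 'qpos': array([-1.26317989,  0.52199464, -0.03631344,  1.59997507,  0.021182  ,
        1.02115374, -0.11280949]), 'qd': array([-1.41394842e-03,  4.33488210e-04, -1.35647362e-03, -1.17849332e-03,
        1.07395330e-03, -2.09861908e-03,  1.16083681e-05]), 'joint_efforts': array([ 2.66992163e-05, -9.27098250e+01,  1.98014461e+00, -3.69925725e+01,
        1.79141562e-02,  8.20220739e-03, -4.70246800e-05]), 'position': array([0.23047625, 0.58060878, 0.24774976]), 'tool_rot': array([-3.14044869e+00,  7.50673501e-05,  2.76373469e+00]), 'force': array([ 0.61101945, -0.13720449, -0.1941549 ]), 'moment': array([ 0.00256559, -0.03607644, -0.00970494]), 'finger_force': 0.0, 'grip_width': 0.08540967477889444}
56.39557516876615 286.2915601570022 212.1841737816266 [ 2.14507589 -2.10727449  0.21212289] [0.02510577 0.59614604 1.06662205]
46.04420360151769 280.4725723046412 200.3153152287629 [ 1.46314423  2.21810963 -0.77843008] [ 0.19435431 -0.38244761  1.74980454]
```

View pics/top1.png

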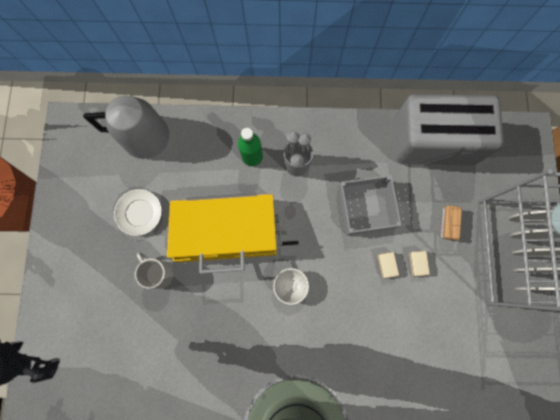

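View pics/scene1.png

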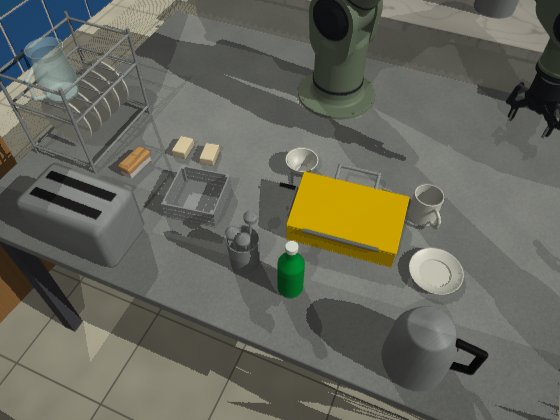

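The top view shows the case at about (222,228), its handle bar at (221,269), the vent pin at (290,243), the basket at (371,205), bars at (388,265) and (419,263), and the bowl at (291,287). The scene view shows two bars as well.

Run:
```python
from h import *
f=load('top'); C=cloud(f); g=load('scene'); D=cloud(g)
for n,(u,v) in dict(bowl=(291,287),mug=(150,272),basketfloor=(372,207),brush=(452,222),vent=(290,243),handle=(221,269),cup=(297,165),saucer=(138,213)).items(): print(n,C[v,u].round(3))
P=C.reshape(-1,3); I=f['img'].reshape(-1,3).astype(int)
# case lid: yellow
y=(I[:,0]>150)&(I[:,2]<80)&(I[:,1]>110)&(P[:,2]>.045)
Q=P[y]; print('lid',len(Q)); A=np.c_[Q[:,:2],np.ones(len(Q))]; print('plane',np.linalg.lstsq(A,Q[:,2],rcond=None)[0])
r=cv2.minAreaRect(Q[:,:2].astype(np.float32)); print(r, cv2.boxPoints(r).round(3))
# cream
h,w=f['z_map'].shape
def blobs(C,img,z0,z1):
    I=img.astype(int); m=((I[...,0]>150)&(I[...,0]-I[...,2]>25)&(I[...,0]-I[...,1]<45)&(C[...,2]>z0)&(C[...,2]<z1)).astype(np.uint8)
    n,l,s,c=cv2.connectedComponentsWithStats(m)
    for i in range(1,n):
        if s[i,4]>60:
            q=C[l==i]; print(s[i],q.mean(0).round(3),cv2.minAreaRect(q[:,:2].astype(np.float32)),np.percentile(q[:,2],[5,50,95]).round(3))
print('top');blobs(C,f['img'],.015,.05); print('scene');blobs(D,g['img'],.024,.05)
# vent black
m=(I.max(1)<50)&(P[:,2]>.02)&(P[:,2]<.2)&(P[:,0]>.35)&(P[:,0]<.8)&(P[:,1]>-.1)&(P[:,1]<.1)
q=P[m]; print('vent',len(q),q.mean(0),q.min(0),q.max(0))
# basket
m=(P[:,2]>.05)&(P[:,2]<.07)&(abs(P[:,0]-C[207,372,0])<.11)&(abs(P[:,1]-C[207,372,1])<.11)
print('basket',cv2.minAreaRect(P[m][:,:2].astype(np.float32)))
m=(P[:,2]>.055)&(P[:,2]<.15)&(abs(P[:,0]-C[269,221,0])<.015)&(abs(P[:,1]-C[269,221,1])<.07)
print('bar',P[m].mean(0),len(P[m]))
```

```text
bowl [0.385 0.018 0.001]
mug [0.421 0.427 0.009]
basketfloor [ 0.627 -0.223  0.003]
brush [ 0.578 -0.446  0.042]
vent [0.507 0.024 0.056]
handle [0.428 0.205 0.119]
cup [0.703 0.01  0.163]
saucer [0.594 0.477 0.008]
lid 5946
plane [-0.55275465 -0.14312796  0.42712135]
((0.502342164516449, 0.20635594427585602), (0.26300257444381714, 0.302838534116745), 4.8234052658081055) [[0.359 0.346]
 [0.384 0.044]
 [0.646 0.067]
 [0.621 0.368]]
top
[443 206  18  33 272] [ 0.579 -0.444  0.04 ] ((0.5797855257987976, -0.4477960169315338), (0.0432865135371685, 0.09632114320993423), 83.67008972167969) [0.027 0.042 0.047]
[410 251  20  25 395] [ 0.459 -0.351  0.028] ((0.45949116349220276, -0.3523719906806946), (0.06895852833986282, 0.04570336639881134), 5.151459693908691) [0.023 0.029 0.032]
[378 252  21  26 392] [ 0.453 -0.26   0.028] ((0.45317772030830383, -0.26123425364494324), (0.06868629902601242, 0.04539031162858009), 10.704670906066895) [0.023 0.028 0.032]
scene
[172 136  21  18 161] [ 0.462 -0.347  0.027] ((0.46170657873153687, -0.34773826599121094), (0.0677785575389862, 0.04545886442065239), 6.906532287597656) [0.024 0.026 0.03 ]
[200 143  19  18 167] [ 0.457 -0.256  0.027] ((0.456158846616745, -0.25647109746932983), (0.06835753470659256, 0.04445911943912506), 8.814506530761719) [0.024 0.026 0.03 ]
[120 147  30  25 268] [ 0.584 -0.444  0.039] ((0.581942081451416, -0.44555261731147766), (0.04544972628355026, 0.09240514785051346), 83.68377685546875) [0.034 0.039 0.043]
vent 46 [0.50797696 0.02388764 0.05701066] [0.50379676 0.00391596 0.05298132] [0.51338954 0.04356292 0.0622721 ]
basket ((0.6249487996101379, -0.2052425891160965), (0.15101885795593262, 0.15129952132701874), 9.216900825500488)
bar [0.42740426 0.20673357 0.11938691] 208
```

Run:
```python
from h import *
f=load('top'); C=cloud(f)
P=C.reshape(-1,3); I=f['img'].reshape(-1,3).astype(int)
y=(I[:,0]>150)&(I[:,2]<80)&(I[:,1]>110)&(P[:,2]>.05)
Q=P[y]; rng=np.random.default_rng(0); best=0
for _ in range(500):
    a=Q[rng.choice(len(Q),3,False)]; n=np.cross(a[1]-a[0],a[2]-a[0]); n/=np.linalg.norm(n)+1e-12
    d=abs((Q-a[0])@n)<.003
    if d.sum()>best: best=d.sum(); B=d
S=Q[B]; n=np.linalg.svd(S-S.mean(0))[2][2] if 0 else np.linalg.eigh(np.cov(S.T))[1][:,0]; n*=np.sign(n[2])
print(best,len(Q),'normal',n,'tilt',np.arccos(n[2]),'yaw',np.arctan2(-n[1],-n[0]))
r=cv2.minAreaRect(S[:,:2].astype(np.float32)); print(r); 
for c in cv2.boxPoints(r): print(c, S[np.argsort(((S[:,:2]-c)**2).sum(1))[:5]].mean(0))
m=(P[:,2]>.10)&(P[:,2]<.13)&(abs(P[:,0]-.427)<.02)&(abs(P[:,1]-.206)<.05)
q=P[m]; print('bar',q.mean(0),np.polyfit(q[:,1],q[:,0],1),np.percentile(q[:,2],[5,50,95]))
b=(I.max(1)<70)&(P[:,2]>.03)&(P[:,2]<.09)&(abs(P[:,0]-.508)<.03)&(abs(P[:,1]-.024)<.05)
q=P[b]; print('pin',q.mean(0),q.min(0),q.max(0),np.polyfit(q[:,1],q[:,0],1))
```

```text
5313 5946 normal [0.24058515 0.02220725 0.97037396] tilt 0.24402250098002873 yaw -3.0495483236199696
((0.5509234666824341, 0.2146717607975006), (0.16478557884693146, 0.2927851378917694), 4.8234052658081055)
[0.45651305 0.35361788] [0.46130543 0.35006773 0.10826283]
[0.4811319  0.06186964] [0.4849928  0.06633772 0.10862672]
[0.6453339  0.07572564] [0.6395806  0.07849384 0.07103758]
[0.620715   0.36747387] [0.61716582 0.36324086 0.06850374]
bar [0.42533183 0.20754129 0.11993547] [-0.07852035  0.44162804] [0.11666914 0.11994229 0.12344782]
pin [0.50754142 0.02423555 0.05670371] [0.50119843 0.0011339  0.05283107] [0.51346214 0.04639343 0.0622721 ] [-0.09936607  0.50994961]
```

```bash
python3 -c "
from h import *
print(rel([.425,.207,.21]))"
```

```text
[-1.593 -1.378  0.191]
```

```bash
python3 -m inch '[[-0.8,-0.69,0,0,0,0.7,0.35],[-0.8,-0.69,0,0,0,0.7,0.35],[-0.8,-0.69,0,0,0,0.7,0.35],[-0.8,-0.69,0,0,0,0.7,0.35],[-0.8,-0.69,0,0,0,0.7,0.35],[-0.8,-0.69,0,0,0,0.7,0.35],[-0.8,-0.69,0,0,0,0.7,0.35],[-0.8,-0.69,0,0,0,0.7,0.35],[-0.8,-0.69,0,0,0,0.7,0.35]]' 60; python3 -c "
from h import *
print(rel([.425,.207,.20]),bot.observe()['qpos'])"
```

```text
clock: 1.23
position: [0.3284, 0.3936, 0.2482]
tool_rot: [-3.141, 0.0, 1.666]
force: [-1.0, 0.5, -0.5]
grip_width: 0.0302
finger_force: 0.0
[-0.975  0.392  0.241] [-1.18243717  0.35164311  0.24610569  1.90293066 -0.10742596  0.89973007
 -0.78826396]
```

```bash
python3 -m inch '[[-0.97,0.39,0.24,0,0,0.01,0.35],[-0.97,0.39,0.24,0,0,0.01,0.35],[-0.97,0.39,0.24,0,0,0.01,0.35],[-0.97,0.39,0.24,0,0,0.01,0.35],[-0.97,0.39,0.24,0,0,0.01,0.35],[-0.97,0.39,0.24,0,0,0.01,0.35]]'; python3 -c "
from h import *
f=snap('wrist','w1.png')
C=cloud(f);P=C.reshape(-1,3)
m=(abs(P[:,2]-.118)<.012)&(abs(P[:,0]-.425)<.02)&(abs(P[:,1]-.207)<.05)
print(m.sum(),P[m].mean(0),np.percentile(P[m][:,2],[5,50,95]));print(rel([.425,.207,.113]))"
```

```text
clock: 1.98
position: [0.4239, 0.2084, 0.2004]
tool_rot: [-3.142, -0.0, 1.65]
force: [-0.1, 0.2, 0.2]
grip_width: 0.0299
finger_force: 0.0
1949 [0.42560334 0.21214241 0.1190192 ] [0.11642085 0.11931101 0.12085815]
[-0.009  0.005  0.437]
```

View pics/w1.png

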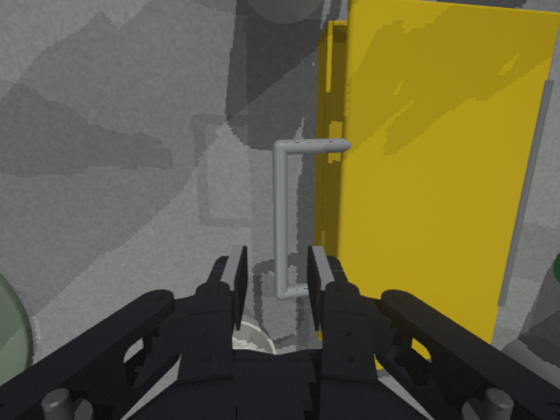

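The wrist view shows the bar (column about 281) centred between the two fingers, with the lid edge at column 347 clear of the right finger. I'll go down and pinch.

```bash
python3 -m inch '[[-0.01,0.01,0.22,0,0,0,0.35],[-0.01,0.01,0.43,0,0,0,0.35],[-0.01,0.01,0.43,0,0,0,0.35],[-0.01,0.01,0.43,0,0,0,0],[-0.01,0.01,0.43,0,0,0,0],[-0.01,0.01,0.43,0,0,0,0],[-0.01,0.01,0.43,0,0,0,0],[-0.01,0.01,0.43,0,0,0,0]]' 60
python3 - <<'E'
from h import *
s=bot.observe(); T=R.from_euler('xyz',s['tool_rot']).as_matrix(); print(s['qpos'])
th=.085; ex=np.array([np.cos(th),np.sin(th),0]); r=np.hypot(.215,.004)
p0=s['position']; z0=p0[2]+.002; 
a0=np.arcsin((z0-.060)/r); H=p0+[0,0,.002]+ex*r*np.cos(a0); H[2]=.06
print('hinge',H,a0)
for a in np.linspace(a0,1.85,17)[1:]:
    p=H-ex*r*np.cos(a)+[0,0,r*np.sin(a)-.002]; print(round(a,2),(T.T@(p-p0)/.2).round(2),p.round(3))
E
```

```text
clock: 3.02
position: [0.4262, 0.2065, 0.1148]
tool_rot: [3.141, -0.001, 1.649]
force: [-4.1, 3.1, 2.4]
grip_width: 0.0081
finger_force: 58.8
[-0.75498262  0.51217647  0.23419871  2.11133479 -0.22412027  0.54027206
 -0.27865496]
hinge [0.63284271 0.2240978  0.06      ] 0.267184476822301
0.37 [ 0.    0.03 -0.1 ] [0.433 0.207 0.135]
0.47 [ 0.    0.08 -0.2 ] [0.441 0.208 0.154]
0.56 [ 0.    0.13 -0.29] [0.452 0.209 0.173]
0.66 [ 0.    0.19 -0.38] [0.464 0.21  0.19 ]
0.76 [ 0.    0.26 -0.46] [0.478 0.211 0.206]
0.86 [ 0.    0.34 -0.53] [0.493 0.212 0.221]
0.96 [ 0.    0.42 -0.6 ] [0.51  0.214 0.234]
1.06 [ 0.    0.51 -0.65] [0.528 0.215 0.245]
1.16 [ 0.    0.61 -0.7 ] [0.547 0.217 0.255]
1.26 [ 0.01  0.7  -0.74] [0.567 0.218 0.262]
1.36 [ 0.01  0.81 -0.77] [0.587 0.22  0.268]
1.45 [ 0.01  0.91 -0.78] [0.608 0.222 0.272]
1.55 [ 0.01  1.02 -0.79] [0.629 0.224 0.273]
1.65 [ 0.01  1.12 -0.79] [0.65  0.226 0.272]
1.75 [ 0.01  1.23 -0.77] [0.671 0.227 0.27 ]
1.85 [ 0.01  1.33 -0.75] [0.692 0.229 0.265]
```

```bash
python3 -m inch '[[0,0.03,-0.1,0,0,0,0],[0,0.08,-0.2,0,0,0,0],[0,0.13,-0.29,0,0,0,0],[0,0.19,-0.38,0,0,0,0],[0,0.26,-0.46,0,0,0,0],[0,0.34,-0.53,0,0,0,0],[0,0.42,-0.6,0,0,0,0],[0,0.51,-0.65,0,0,0,0],[0,0.61,-0.7,0,0,0,0],[0,0.7,-0.74,0,0,0,0],[0,0.7,-0.74,0,0,0,0]]'; python3 -c "
from h import *
for p in ([.587,.220,.268],[.608,.222,.272],[.629,.224,.273],[.65,.226,.272],[.671,.227,.27]): print(rel(p))"
```

```text
clock: 4.4
position: [0.5672, 0.219, 0.265]
tool_rot: [3.138, -0.004, 1.65]
force: [-8.7, 9.1, 25.5]
grip_width: 0.0079
finger_force: 62.9
[-0.003  0.099 -0.015]
[-0.001  0.205 -0.034]
[ 0.001  0.31  -0.039]
[ 0.003  0.416 -0.033]
[-0.001  0.521 -0.023]
```

```bash
python3 -m inch '[[0,0.1,-0.02,0,0,0,0],[0,0.2,-0.03,0,0,0,0],[0,0.31,-0.03,0,0,0,0],[0,0.42,-0.025,0,0,0,0],[0,0.52,-0.01,0,0,0,0],[0,0.52,-0.01,0,0,0,0],[0,0.52,-0.01,0,0,0,0.4],[0,0.52,-0.01,0,0,0,0.4],[0,0.52,-0.01,0,0,0,0.4],[0,0.52,-0.3,0,0,0,0.4],[0,0.3,-0.5,0,0,0,0.4],[0,0,-0.5,0,0,0,0.4],[0,-0.5,-0.5,0,0,0,0.4],[0,-0.8,-0.5,0,0,0,0.4],[0,-0.8,-0.5,0,0,0,0.4]]'
python3 - <<'E'
from h import *
f=snap('top'); C=cloud(f); b=f['img'][130:330,120:460,::-1]; cv2.imwrite('pics/top2.png',cv2.resize(b,None,fx=2.3,fy=2.3,interpolation=cv2.INTER_CUBIC))
E
```

```text
clock: 6.28
position: [0.4038, 0.2039, 0.3624]
tool_rot: [-3.141, -0.001, 1.649]
force: [1.1, 0.8, 0.5]
grip_width: 0.0338
finger_force: 0.0
```

View pics/top2.png

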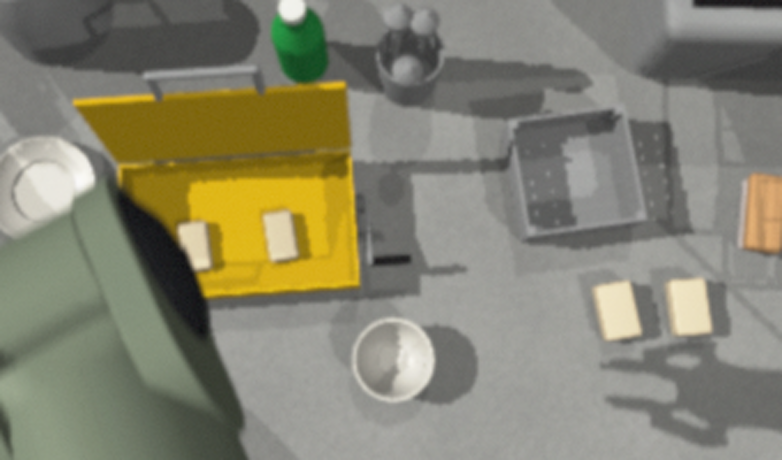

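The lid stands past upright. Two slivers lie inside the case, at crop (196,245) and (281,235), and the two bars are still where they were.

```bash
cat >> h.py <<'E'
def soap(f,z0,z1,box):
    C=cloud(f); I=f['img'].astype(int)
    m=((I[...,0]>120)&(I[...,0]-I[...,2]>15)&(I[...,0]-I[...,2]<110)&(I[...,0]-I[...,1]<45)&(C[...,2]>z0)&(C[...,2]<z1)&(C[...,0]>box[0])&(C[...,0]<box[1])&(C[...,1]>box[2])&(C[...,1]<box[3])).astype(np.uint8)
    n,l,s,c=cv2.connectedComponentsWithStats(m)
    for i in range(1,n):
        if s[i,4]>60:
            q=C[l==i]; b=cv2.boxPoints(cv2.minAreaRect(q[:,:2].astype(np.float32))); e=[b[1]-b[0],b[2]-b[1]]; L=max(e,key=np.linalg.norm); S=min(e,key=np.linalg.norm)
            a=np.arctan2(L[1],L[0]); a=(a+np.pi/2)%np.pi-np.pi/2
            print('px',c[i].round(),s[i,4],'centre',b.mean(0).round(4),'top z',np.median(q[:,2]).round(4),'size',np.linalg.norm(L).round(3),np.linalg.norm(S).round(3),'long axis yaw',a.round(3),'| case frame',(np.array([[.9964,.085],[-.085,.9964]])@(b.mean(0)-[.548,.216])).round(3))
def down(p,yaw):
    "shift and rz (tool units) to p with long side at yaw: tool x along yaw (mod pi)"
    s=bot.observe(); d=(yaw-s['tool_rot'][2]+np.pi/2)%np.pi-np.pi/2
    print('shift',rel(p),'rz',np.round(-d/(np.pi/2),3),'wrist j7',s['qpos'][6].round(2),'pos',s['position'].round(3))
E
python3 - <<'E'
from h import *
f=load('top'); soap(f,.006,.04,[.45,.65,.05,.4]); soap(f,.015,.04,[.35,.6,-.42,-.15])
E
```

```text
px [242. 233.] 268 centre [0.5421 0.1657] top z 0.0179 size 0.065 0.04 long axis yaw 0.23 | case frame [-0.01 -0.05]
px [205. 236.] 246 centre [0.5301 0.2736] top z 0.0179 size 0.073 0.041 long axis yaw 0.38 | case frame [-0.013  0.059]
px [420. 263.] 404 centre [ 0.4589 -0.353 ] top z 0.0286 size 0.07 0.046 long axis yaw 0.1 | case frame [-0.137 -0.559]
px [388. 265.] 395 centre [ 0.4527 -0.2616] top z 0.0285 size 0.07 0.046 long axis yaw 0.194 | case frame [-0.136 -0.468]
```

```bash
python3 -c "
from h import *
down([.542,.166,.15],.23)"
```

```text
shift [-0.244  0.687  1.062] rz 0.904 wrist j7 -0.47 pos [0.401 0.204 0.363]
```

```bash
python3 -m inch '[[-0.24,0.69,0,0,0,0.9,0.9],[-0.24,0.69,0,0,0,0.9,0.9],[-0.24,0.69,0.3,0,0,0.9,0.9],[-0.24,0.69,0.5,0,0,0.9,0.9],[-0.24,0.69,0.7,0,0,0.9,0.9],[-0.24,0.69,0.8,0,0,0.9,0.8],[-0.24,0.69,0.9,0,0,0.9,0.7],[-0.24,0.69,0.9,0,0,0.9,0.7],[-0.24,0.69,0.9,0,0,0.9,0.7],[-0.24,0.69,0.9,0,0,0.9,0.7],[-0.24,0.69,0.9,0,0,0.9,0.7]]'
python3 - <<'E'
from h import *
f=snap('wrist','w2.png'); soap(f,.008,.04,[.45,.65,.05,.4]); snap('top'); soap(load('top'),.006,.04,[.45,.65,.05,.4])
print(bot.observe()['qpos'])
E
```

```text
clock: 7.7
position: [0.5478, 0.1672, 0.1826]
tool_rot: [-3.141, -0.0, 0.236]
force: [0.5, 0.5, 0.3]
grip_width: 0.0596
finger_force: 0.0
px [163. 187.] 2164 centre [0.5255 0.2741] top z 0.0172 size 0.062 0.034 long axis yaw 0.19 | case frame [-0.017  0.06 ]
px [276. 197.] 2201 centre [0.5413 0.1652] top z 0.0173 size 0.062 0.036 long axis yaw 0.19 | case frame [-0.011 -0.05 ]
px [245. 235.] 130 centre [0.5376 0.1517] top z 0.0178 size 0.068 0.029 long axis yaw -0.296 | case frame [-0.016 -0.063]
[-0.81321704  0.59782279  0.60235375  1.82643536 -0.43761572  0.85269165
 -1.33321039]
```

View pics/w2.png

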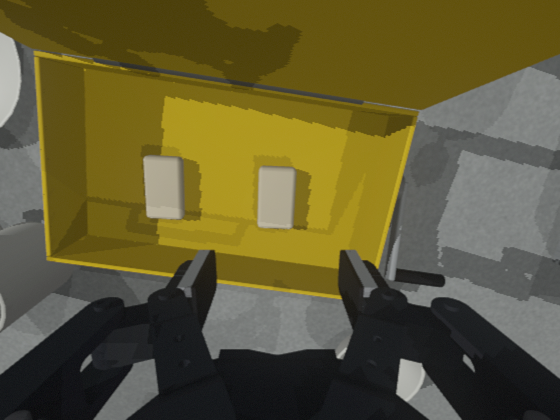

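The wrist view shows both slivers clearly, at (276,197) and (163,187), with the fingers clear of the walls. I'll go down on sliver 1.

```bash
python3 -c "
from h import *
down([.5415,.1655,.021],.19)"
```

```text
shift [-0.033  0.001  0.808] rz 0.029 wrist j7 -1.33 pos [0.548 0.167 0.183]
```

```bash
python3 -m inch '[[-0.033,0,0.2,0,0,0.03,0.7],[-0.033,0,0.4,0,0,0.03,0.7],[-0.033,0,0.6,0,0,0.03,0.7],[-0.033,0,0.7,0,0,0.03,0.7],[-0.033,0,0.75,0,0,0.03,0.7],[-0.033,0,0.78,0,0,0.03,0.7],[-0.033,0,0.805,0,0,0.03,0.7],[-0.033,0,0.805,0,0,0.03,0.7]]' 30;  python3 -m inch '[[0,0,0,0,0,0,0],[0,0,0,0,0,0,0],[0,0,0,0,0,0,0],[0,0,0,0,0,0,0],[0,0,0,0,0,0,0],[0,0,-0.1,0,0,0,0],[0,0,-0.25,0,0,0,0],[0,0,-0.45,0,0,0,0],[0,0,-0.65,0,0,0,0],[0,0,-0.65,0,0,0,0]]' 50; python3 -c "
from h import *
down([.625,-.175,.17],0.1)"
```

```text
clock: 8.8
position: [0.5414, 0.1658, 0.0216]
tool_rot: [-3.141, -0.0, 0.188]
force: [-0.0, -0.2, 0.6]
grip_width: 0.0595
finger_force: 0.0
clock: 10.05
position: [0.5425, 0.166, 0.155]
tool_rot: [-3.14, -0.005, 0.188]
force: [0.5, 0.3, -1.2]
grip_width: 0.0348
finger_force: 50.2
shift [ 0.088  1.752 -0.077] rz 0.056 wrist j7 -1.34 pos [0.542 0.166 0.155]
```

```bash
python3 -m inch '[[-0.1,0.25,-0.1,0,0,0.05,0],[-0.1,0.5,-0.1,0,0,0.05,0],[-0.1,0.75,-0.1,0,0,0.05,0],[-0.1,1,-0.1,0,0,0.05,0],[-0.1,1,-0.1,0,0,0.05,0]]'; python3 -c "
from h import *
down([.627,-.18,.055],0.14)"
```

```text
clock: 10.68
position: [0.5587, -0.0389, 0.1717]
tool_rot: [3.14, -0.0, 0.103]
force: [-0.6, 0.9, -0.1]
grip_width: 0.0347
finger_force: 50.3
shift [0.267 0.736 0.585] rz -0.023 wrist j7 -1.07 pos [ 0.559 -0.039  0.172]
```

```bash
python3 -m inch '[[0.1,0.25,0,0,0,-0.02,0],[0.2,0.5,0,0,0,-0.02,0],[0.27,0.735,0,0,0,-0.02,0],[0.27,0.735,0.05,0,0,-0.02,0],[0.27,0.735,0.25,0,0,-0.02,0],[0.27,0.735,0.45,0,0,-0.02,0],[0.27,0.735,0.58,0,0,-0.02,0],[0.27,0.735,0.58,0,0,-0.02,0.5],[0.27,0.735,0.58,0,0,-0.02,0.5],[0.27,0.735,0.58,0,0,-0.02,0.5],[0.27,0.735,0.3,0,0,-0.02,0.5],[0.27,0.735,0,0,0,-0.02,0.6],[0.2,0.5,0,0,0,0,0.7],[0.1,0.2,0,0,0,0,0.7],[0,0,0,0,0,0,0.7],[0,0,0,0,0,0,0.7]]'
python3 - <<'E'
from h import *
f=snap('top'); soap(f,.003,.06,[.35,.75,-.45,.4]); down([.5265,.273,.14],.19)
E
```

```text
clock: 12.68
position: [0.5579, -0.0311, 0.1721]
tool_rot: [-3.14, -0.001, 0.113]
force: [1.7, -0.4, 0.4]
grip_width: 0.0602
finger_force: 0.0
px [448. 226.] 175 centre [ 0.5841 -0.4371] top z 0.0411 size 0.106 0.025 long axis yaw 0.009 | case frame [-0.02  -0.654]
px [204. 237.] 329 centre [0.5281 0.2774] top z 0.0171 size 0.071 0.045 long axis yaw 0.199 | case frame [-0.015  0.063]
px [419. 263.] 436 centre [ 0.459  -0.3571] top z 0.0282 size 0.071 0.055 long axis yaw 0.064 | case frame [-0.137 -0.563]
px [388. 265.] 423 centre [ 0.453  -0.2647] top z 0.0281 size 0.07 0.053 long axis yaw 0.166 | case frame [-0.136 -0.471]
shift [ 0.009 -1.539  0.163] rz -0.05 wrist j7 -1.07 pos [ 0.559 -0.033  0.172]
```

```bash
python3 -m inch '[[-0.05,-0.25,0,0,0,-0.05,0.7],[-0.05,-0.5,0,0,0,-0.05,0.7],[-0.05,-0.75,0,0,0,-0.05,0.7],[0,-1,0,0,0,-0.05,0.7],[0,-1,0,0,0,-0.05,0.7]]';python3 -m inch '[[0,-0.25,0,0,0,0,0.7],[0,-0.5,0,0,0,0,0.7],[0,-0.53,0,0,0,0,0.7],[0,-0.53,0,0,0,0,0.7]]'
python3 - <<'E'
from h import *
f=snap('wrist'); soap(f,.008,.04,[.45,.65,.05,.4]); down([.5265,.273,.021],.19)
f=snap('top'); cv2.imwrite('pics/bk.png',cv2.resize(f['img'][150:300,320:460,::-1],None,fx=3,fy=3))
E
```

```text
clock: 13.35
position: [0.5377, 0.1675, 0.1714]
tool_rot: [-3.141, -0.001, 0.192]
force: [-0.8, -0.1, 0.2]
grip_width: 0.0596
finger_force: 0.0
clock: 13.85
position: [0.5181, 0.2672, 0.1716]
tool_rot: [3.141, -0.001, 0.187]
force: [1.0, -0.1, -0.1]
grip_width: 0.0599
finger_force: 0.0
px [270. 184.] 2413 centre [0.5253 0.2748] top z 0.0173 size 0.062 0.035 long axis yaw 0.194 | case frame [-0.018  0.06 ]
shift [ 0.046 -0.024  0.753] rz -0.003 wrist j7 -1.53 pos [0.518 0.267 0.172]
```

View pics/bk.png

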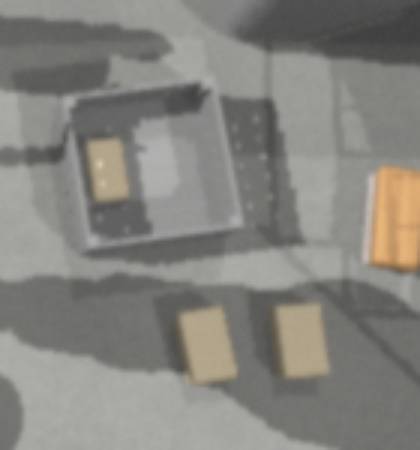

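Sliver 1 lies flat in the basket at crop (107,170), and both bars are untouched. Next I'll take sliver 2.

```bash
python3 -m inch '[[0.042,-0.03,0.2,0,0,0,0.7],[0.042,-0.03,0.4,0,0,0,0.7],[0.042,-0.03,0.6,0,0,0,0.7],[0.042,-0.03,0.7,0,0,0,0.7],[0.042,-0.03,0.75,0,0,0,0.7],[0.042,-0.03,0.75,0,0,0,0.7],[0.042,-0.03,0.75,0,0,0,0],[0.042,-0.03,0.75,0,0,0,0],[0.042,-0.03,0.75,0,0,0,0],[0.042,-0.03,0.75,0,0,0,0],[0.042,-0.03,0.75,0,0,0,0],[0.042,-0.03,0.5,0,0,0,0],[0.042,-0.03,0.25,0,0,0,0],[0.042,-0.03,0,0,0,0,0],[0.042,0.25,0,0,0,0,0],[0,0.5,0,0,0,0,0],[0,0.75,0,0,0,0,0],[0,1,0,0,0,0,0],[0,1,0,0,0,0,0]]' 50; python3 -c "
from h import *
down([.57,-.1,.17],.14);down([.622,-.232,.055],.14)"
```

```text
clock: 16.32
position: [0.5552, 0.0679, 0.1724]
tool_rot: [3.141, -0.001, 0.182]
force: [0.3, 0.3, 0.5]
grip_width: 0.0348
finger_force: 50.5
shift [-0.079  0.839  0.013] rz 0.027 wrist j7 -1.19 pos [0.555 0.068 0.172]
shift [0.056 1.534 0.589] rz 0.027 wrist j7 -1.19 pos [0.555 0.068 0.172]
```

```bash
python3 -m inch '[[-0.04,0.25,0,0,0,0.03,0],[-0.08,0.5,0,0,0,0.03,0],[-0.08,0.84,0,0,0,0.03,0],[-0.08,0.84,0,0,0,0.03,0],[-0.08,0.84,0,0,0,0.03,0]]'; python3 -c "
from h import *
down([.622,-.226,.055],.14)"
```

```text
clock: 16.95
position: [0.5704, -0.0956, 0.1716]
tool_rot: [-3.141, -0.0, 0.14]
force: [0.2, 0.9, -1.1]
grip_width: 0.0344
finger_force: 50.5
shift [0.164 0.682 0.583] rz 0.0 wrist j7 -0.94 pos [ 0.57  -0.096  0.172]
```

After the release I'll move over to bar 1, at (.453,-.262), and look.

```bash
python3 -m inch '[[0.08,0.25,0,0,0,0,0],[0.16,0.5,0,0,0,0,0],[0.165,0.68,0,0,0,0,0],[0.165,0.68,0.1,0,0,0,0],[0.165,0.68,0.35,0,0,0,0],[0.165,0.68,0.58,0,0,0,0],[0.165,0.68,0.58,0,0,0,0],[0.165,0.68,0.58,0,0,0,0.5],[0.165,0.68,0.58,0,0,0,0.5],[0.165,0.68,0.58,0,0,0,0.5],[0.165,0.68,0.3,0,0,0,0.5],[0.165,0.68,0,0,0,0,0.6],[-0.1,0.68,0,0,0,0,0.8],[-0.4,0.68,0,0,0,0,0.8],[-0.75,0.68,0,0,0,0,0.8],[-0.75,0.68,0,0,0,0,0.8]]'
python3 - <<'E'
from h import *
f=snap('wrist','w3.png'); soap(f,.018,.04,[.35,.6,-.45,-.15]); f=snap('top'); soap(f,.003,.06,[.35,.75,-.45,.4]); down([.453,-.262,.022],.19)
E
```

```text
clock: 18.95
position: [0.4374, -0.2525, 0.1723]
tool_rot: [-3.141, -0.0, 0.137]
force: [1.0, -0.2, 0.0]
grip_width: 0.0683
finger_force: 0.0
px [522.  68.] 982 centre [ 0.567  -0.4284] top z 0.0365 size 0.066 0.007 long axis yaw -0.128 | case frame [-0.036 -0.644]
px [289. 179.] 3672 centre [ 0.4534 -0.2615] top z 0.0274 size 0.069 0.043 long axis yaw 0.192 | case frame [-0.135 -0.468]
px [389. 186.] 3801 centre [ 0.4595 -0.3523] top z 0.0274 size 0.069 0.044 long axis yaw 0.092 | case frame [-0.136 -0.559]
px [356. 206.] 231 centre [ 0.6275 -0.1718] top z 0.0187 size 0.065 0.037 long axis yaw 0.177 | case frame [ 0.046 -0.393]
px [374. 207.] 276 centre [ 0.6256 -0.2292] top z 0.0177 size 0.067 0.041 long axis yaw 0.152 | case frame [ 0.039 -0.45 ]
px [386. 258.] 174 centre [ 0.4738 -0.2613] top z 0.0285 size 0.053 0.033 long axis yaw -1.375 | case frame [-0.115 -0.469]
shift [0.053 0.058 0.751] rz -0.032 wrist j7 -0.6 pos [ 0.441 -0.252  0.172]
```

View pics/w3.png

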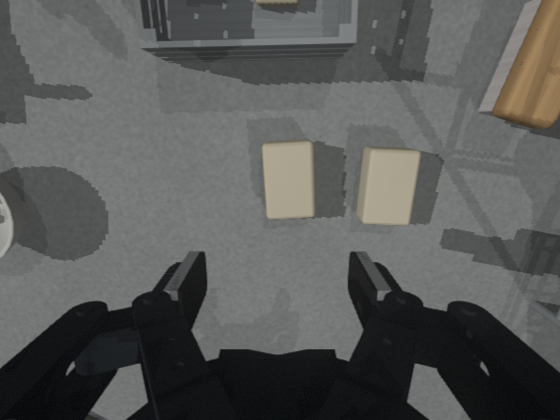

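Both slivers are in the basket. The bars are at (289,179) and (389,186), with enough of a gap between them for a finger. I'll grip bar 1.

```bash
python3 -m inch '[[0.053,0.055,0.25,0,0,-0.03,0.8],[0.053,0.055,0.5,0,0,-0.03,0.8],[0.053,0.055,0.65,0,0,-0.03,0.8],[0.053,0.055,0.74,0,0,-0.03,0.8],[0.053,0.055,0.74,0,0,-0.03,0.8],[0.053,0.055,0.74,0,0,-0.03,0],[0.053,0.055,0.74,0,0,-0.03,0],[0.053,0.055,0.74,0,0,-0.03,0],[0.053,0.055,0.74,0,0,-0.03,0],[0.053,0.055,0.5,0,0,-0.03,0],[0.053,0.055,0.25,0,0,-0.03,0],[0.053,0.055,0,0,0,-0.03,0],[0.053,0.055,0,0,0,-0.03,0]]' 60; python3 -c "
from h import *
down([.5,-.07,.17],.1);down([.54,.20,.17],.085)"
```

```text
clock: 20.68
position: [0.4544, -0.2618, 0.1752]
tool_rot: [3.139, -0.006, 0.188]
force: [0.7, 0.3, -2.0]
grip_width: 0.0441
finger_force: 62.3
shift [ 0.403 -0.899  0.026] rz 0.056 wrist j7 -0.55 pos [ 0.454 -0.262  0.175]
shift [ 0.852 -2.188  0.025] rz 0.066 wrist j7 -0.55 pos [ 0.454 -0.262  0.175]
```

```bash
python3 -m inch '[[0.1,-0.25,0,0,0,0.05,0],[0.2,-0.5,0,0,0,0.05,0],[0.3,-0.75,0,0,0,0.05,0],[0.4,-0.99,0,0,0,0.05,0],[0.4,-0.99,0,0,0,0.05,0]]'; python3 -m inch '[[0.05,-0.25,0,0,0,0.02,0],[0.1,-0.5,0,0,0,0.02,0],[0.15,-0.75,0,0,0,0.02,0],[0.2,-0.99,0,0,0,0.02,0],[0.2,-0.99,0,0,0,0.02,0]]'; python3 -c "
from h import *
s=bot.observe();print(s['grip_width'])
down([.5416,.2907,.17],.085);down([.5416,.2907,.026],.085)"
```

```text
clock: 21.3
position: [0.4949, -0.0476, 0.1709]
tool_rot: [-3.14, 0.0, 0.115]
force: [0.4, -0.6, -1.0]
grip_width: 0.0438
finger_force: 62.2
clock: 21.92
position: [0.5125, 0.1524, 0.1708]
tool_rot: [-3.141, 0.0, 0.082]
force: [-0.7, -1.0, -0.9]
grip_width: 0.0437
finger_force: 62.2
0.04371802723313021
shift [ 0.202 -0.677  0.004] rz -0.002 wrist j7 -1.41 pos [0.513 0.152 0.171]
shift [ 0.202 -0.677  0.724] rz -0.002 wrist j7 -1.41 pos [0.513 0.152 0.171]
```

```bash
python3 -m inch '[[0.1,-0.25,0,0,0,0,0],[0.2,-0.5,0,0,0,0,0],[0.2,-0.68,0,0,0,0,0],[0.2,-0.68,0,0,0,0,0],[0.2,-0.68,0.2,0,0,0,0],[0.2,-0.68,0.4,0,0,0,0],[0.2,-0.68,0.55,0,0,0,0],[0.2,-0.68,0.65,0,0,0,0],[0.2,-0.68,0.7,0,0,0,0],[0.2,-0.68,0.715,0,0,0,0],[0.2,-0.68,0.715,0,0,0,0.65],[0.2,-0.68,0.715,0,0,0,0.65],[0.2,-0.68,0.715,0,0,0,0.65],[0.2,-0.68,0.5,0,0,0,0.65],[0.2,-0.68,0.25,0,0,0,0.65],[0.2,-0.68,0,0,0,0,0.65],[0.2,-0.4,0,0,0,0,0.8],[0.1,-0.2,0,0,0,0,0.8],[0,0,0,0,0,0,0.8],[0,0,0,0,0,0,0.8]]'
python3 - <<'E'
from h import *
f=snap('wrist','w4.png'); soap(f,.008,.06,[.45,.65,.05,.4]);f=snap('top'); soap(f,.003,.06,[.35,.75,-.45,.4])
E
```

```text
clock: 24.42
position: [0.512, 0.1466, 0.172]
tool_rot: [-3.141, -0.0, 0.074]
force: [0.7, 0.4, -0.5]
grip_width: 0.0683
finger_force: 0.0
px [114. 151.] 3901 centre [0.5416 0.2867] top z 0.0312 size 0.07 0.043 long axis yaw 0.092 | case frame [-0.     0.071]
px [356. 206.] 243 centre [ 0.6275 -0.1722] top z 0.0186 size 0.065 0.038 long axis yaw 0.136 | case frame [ 0.046 -0.394]
px [374. 207.] 290 centre [ 0.6254 -0.229 ] top z 0.0184 size 0.067 0.042 long axis yaw 0.15 | case frame [ 0.039 -0.45 ]
px [446. 226.] 147 centre [ 0.5809 -0.4327] top z 0.031 size 0.105 0.028 long axis yaw 0.034 | case frame [-0.022 -0.649]
px [420. 263.] 370 centre [ 0.4605 -0.3572] top z 0.029 size 0.071 0.055 long axis yaw 0.079 | case frame [-0.136 -0.564]
```

View pics/w4.png

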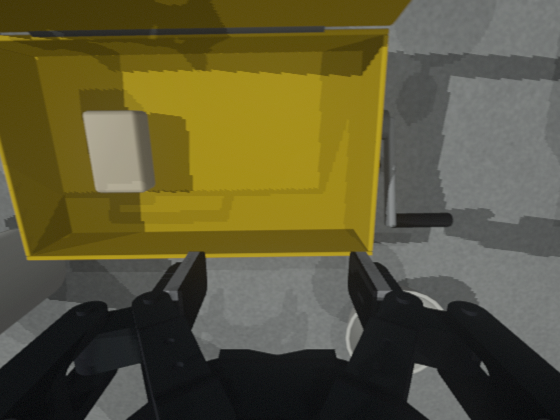

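Bar 1 lies flat on the case floor at (117,151). I'll go for bar 2 next.

```bash
python3 -m inch '[[0,0.25,0,0,0,0,0.8],[-0.05,0.5,0,0,0,0,0.8],[-0.1,0.75,0,0,0,0,0.8],[-0.15,1,0,0,0,0,0.8],[-0.15,1,0,0,0,0,0.8]]'; python3 -m inch '[[0,0.25,0,0,0,0,0.8],[0,0.5,0,0,0,0,0.8],[0,0.75,0,0,0,0,0.8],[0,0.95,0,0,0,0,0.8],[0,0.95,0,0,0,0,0.8]]'; python3 -c "
from h import *
down([.445,-.35,.17],.09)"
```

```text
clock: 25.15
position: [0.4984, -0.0551, 0.1716]
tool_rot: [3.141, -0.001, 0.073]
force: [-0.3, 1.7, -1.1]
grip_width: 0.0681
finger_force: 0.0
clock: 25.78
position: [0.5137, -0.2436, 0.1712]
tool_rot: [3.14, -0.0, 0.076]
force: [0.6, 1.9, -0.3]
grip_width: 0.0682
finger_force: 0.0
shift [-0.383  0.505  0.007] rz -0.009 wrist j7 -0.71 pos [ 0.514 -0.244  0.171]
```

```bash
python3 -m inch '[[-0.2,0.25,0,0,0,-0.01,0.8],[-0.35,0.5,0,0,0,-0.01,0.8],[-0.38,0.5,0,0,0,-0.01,0.8],[-0.38,0.5,0,0,0,-0.01,0.8]]'; python3 -c "
from h import *
f=snap('wrist'); soap(f,.018,.04,[.35,.56,-.45,-.15]); down([.4595,-.3525,.024],.092)"
```

```text
clock: 26.28
position: [0.446, -0.3459, 0.1711]
tool_rot: [-3.141, -0.0, 0.095]
force: [0.5, -0.4, -0.3]
grip_width: 0.0687
finger_force: 0.0
px [388.  85.] 314 centre [ 0.5469 -0.4257] top z 0.0367 size 0.027 0.006 long axis yaw -0.095 | case frame [-0.056 -0.639]
px [285. 181.] 3673 centre [ 0.4595 -0.3526] top z 0.0273 size 0.069 0.043 long axis yaw 0.096 | case frame [-0.137 -0.559]
shift [0.061 0.042 0.735] rz 0.002 wrist j7 -0.49 pos [ 0.446 -0.346  0.171]
```

```bash
python3 -m inch '[[0.063,0.042,0.25,0,0,0,0.8],[0.063,0.042,0.5,0,0,0,0.8],[0.063,0.042,0.65,0,0,0,0.8],[0.063,0.042,0.735,0,0,0,0.8],[0.063,0.042,0.735,0,0,0,0.8],[0.063,0.042,0.735,0,0,0,0],[0.063,0.042,0.735,0,0,0,0],[0.063,0.042,0.735,0,0,0,0],[0.063,0.042,0.735,0,0,0,0],[0.063,0.042,0.5,0,0,0,0],[0.063,0.042,0.25,0,0,0,0],[0.063,0.042,0,0,0,0,0],[0.1,-0.25,0,0,0,0,0],[0.15,-0.5,0,0,0,0,0],[0.2,-0.75,0,0,0,0,0],[0.25,-1,0,0,0,0,0],[0.25,-1,0,0,0,0,0]]' 60; python3 -c "
from h import *
s=bot.observe();print(s['grip_width'])
down([.53,.03,.17],.085);down([.553,.156,.0275],.085)"
```

```text
clock: 28.45
position: [0.477, -0.1395, 0.172]
tool_rot: [-3.14, -0.001, 0.099]
force: [-0.5, -0.5, -1.1]
grip_width: 0.0434
finger_force: 62.1
0.04339088122662338
shift [ 0.348 -0.817  0.012] rz 0.009 wrist j7 -0.84 pos [ 0.477 -0.139  0.172]
shift [ 0.524 -1.431  0.725] rz 0.009 wrist j7 -0.84 pos [ 0.477 -0.139  0.172]
```

```bash
python3 -m inch '[[0.1,-0.25,0,0,0,0.01,0],[0.2,-0.5,0,0,0,0.01,0],[0.35,-0.82,0,0,0,0.01,0],[0.35,-0.82,0,0,0,0.01,0],[0.35,-0.82,0,0,0,0.01,0]]'; python3 -c "
from h import *
s=bot.observe();print(s['grip_width'])
down([.553,.156,.0285],.085)"
```

```text
clock: 29.08
position: [0.5307, 0.0259, 0.1718]
tool_rot: [3.141, -0.001, 0.078]
force: [0.8, -0.4, -2.1]
grip_width: 0.044
finger_force: 62.1
0.04398708120100399
shift [ 0.161 -0.64   0.716] rz -0.004 wrist j7 -1.18 pos [0.531 0.026 0.172]
```

```bash
python3 -m inch '[[0.08,-0.3,0,0,0,0,0],[0.16,-0.64,0,0,0,0,0],[0.16,-0.64,0,0,0,0,0],[0.16,-0.64,0.2,0,0,0,0],[0.16,-0.64,0.4,0,0,0,0],[0.16,-0.64,0.55,0,0,0,0],[0.16,-0.64,0.66,0,0,0,0],[0.16,-0.64,0.715,0,0,0,0],[0.16,-0.64,0.715,0,0,0,0],[0.16,-0.64,0.715,0,0,0,0.65],[0.16,-0.64,0.715,0,0,0,0.65],[0.16,-0.64,0.715,0,0,0,0.65],[0.16,-0.64,0.4,0,0,0,0.65],[0.16,-0.64,0.1,0,0,0,0.65],[0.1,-0.64,-0.2,0,0,0,0.5],[-0.1,-0.64,-0.5,0,0,0,0.4],[-0.3,-0.64,-0.8,0,0,0,0.35],[-0.5,-0.7,-0.9,0,0,0,0.35],[-0.5,-0.7,-0.9,0,0,0,0.35]]'
python3 - <<'E'
from h import *
print(bot.observe()['qpos'])
f=snap('wrist','w5.png'); soap(f,.008,.06,[.45,.65,.05,.4]);g=snap('scene','scene2.png'); f=snap('top');soap(f,.003,.06,[.35,.75,-.45,.4])
# handle: grey points high near lid top
for n in('top','wrist','scene'):
    F=load(n);C=cloud(F).reshape(-1,3); c=np.array([[.9964,.085],[-.085,.9964]])@(C[:,:2]-[.548,.216]).T; I=F['img'].reshape(-1,3).astype(int)
    m=(C[:,2]>.22)&(C[:,2]<.30)&(c[0]>.05)&(c[0]<.2)&(abs(c[1])<.045)&(np.ptp(I,axis=1)<25)
    if m.sum(): print(n,m.sum(),np.median(C[m],0),np.percentile(C[m][:,2],[5,95]),np.median(c[:,m],1))
E
```

```text
clock: 31.45
position: [0.4186, 0.1592, 0.3528]
tool_rot: [-3.138, -0.001, 0.081]
force: [0.2, 0.6, 0.1]
grip_width: 0.03
finger_force: 0.0
[-1.30802314  0.16864165  0.94577273  1.9286989  -0.15593716  1.1164051
 -1.79039084]
px [290.  67.] 1853 centre [0.553  0.1523] top z 0.0313 size 0.069 0.044 long axis yaw 0.079 | case frame [-0.    -0.064]
px [190.  67.] 1779 centre [0.5416 0.2854] top z 0.0312 size 0.068 0.045 long axis yaw 0.079 | case frame [-0.    0.07]
px [241. 130.] 124 centre [0.4667 0.2125] top z 0.037 size 0.11 0.001 long axis yaw -1.483 | case frame [-0.081  0.003]
px [356. 206.] 242 centre [ 0.6271 -0.172 ] top z 0.0189 size 0.065 0.038 long axis yaw 0.131 | case frame [ 0.046 -0.393]
px [374. 207.] 283 centre [ 0.6257 -0.2293] top z 0.0181 size 0.067 0.042 long axis yaw 0.166 | case frame [ 0.04 -0.45]
px [446. 225.] 176 centre [ 0.5814 -0.4355] top z 0.0353 size 0.105 0.028 long axis yaw -0.003 | case frame [-0.022 -0.652]
px [246. 228.] 404 centre [0.5549 0.1562] top z 0.0319 size 0.078 0.054 long axis yaw 0.084 | case frame [ 0.002 -0.06 ]
top 160 [0.67106962 0.22662497 0.27588203] [0.2721438  0.27896425] [0.12329373 0.00018575]
scene 168 [0.67624    0.227569   0.27355295] [0.2690733  0.27639695] [0.12921978 0.0004299 ]
```

View pics/w5.png

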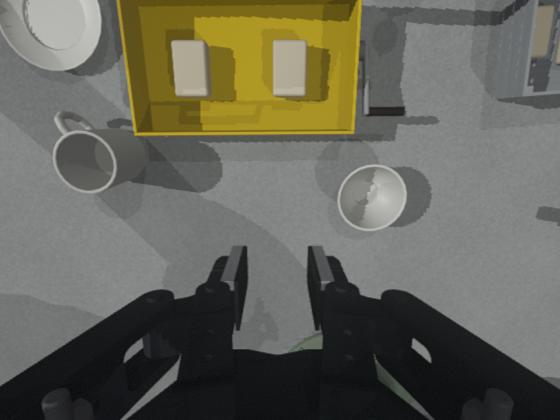

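View pics/scene2.png

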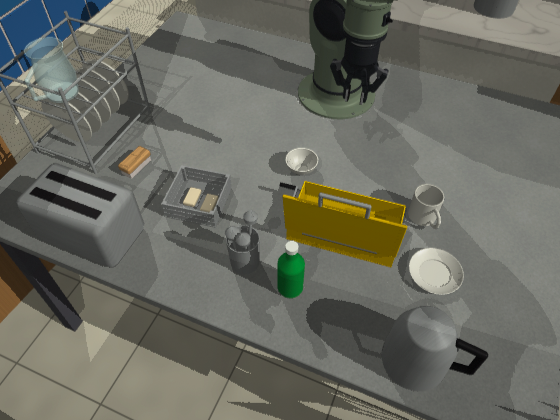

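Both bars lie flat side by side in the case, at (190,67) and (290,67). Both slivers are in the basket, and the counter shows no other bar. Now I'll shut the lid.

```bash
python3 -m inch '[[0,0,0,0,0,-0.2,0.4],[0,0,0,0,0,-0.4,0.4],[0,0,0,0,0,-0.6,0.4],[0,0,0,0,0,-0.8,0.4],[0,0,0,0,0,-1,0.4],[0,0,0,0,0,-1,0.4],[0,0,0,0,0,-1,0.4],[0,0,0,0,0,-1,0.4],[0,0,0,0,0,-1,0.4],[0,0,0,0,0,-1,0.4]]'; python3 -c "
from h import *
print(bot.observe()['qpos'])
down([.671,.227,.36],1.655)"
```

```text
clock: 32.85
position: [0.4206, 0.1573, 0.3504]
tool_rot: [-3.14, 0.002, 1.646]
force: [-0.1, -0.3, -0.9]
grip_width: 0.034
finger_force: 0.0
[-1.09287893  0.14394599  0.6871355   1.9211753  -0.10035302  1.11252359
 -0.29084494]
shift [ 0.253  1.274 -0.05 ] rz -0.006 wrist j7 -0.29 pos [0.421 0.157 0.35 ]
```

```bash
python3 -m inch '[[0.05,0.25,-0.05,0,0,0,0.35],[0.1,0.5,-0.05,0,0,0,0.35],[0.15,0.75,-0.05,0,0,0,0.35],[0.25,1,-0.05,0,0,0,0.35],[0.25,1,-0.05,0,0,0,0.35],[0.25,1,-0.05,0,0,0,0.35]]'; python3 -c "
from h import *
down([.672,.227,.36],1.655);down([.672,.227,.268],1.655)"
```

```text
clock: 33.6
position: [0.6157, 0.2224, 0.3601]
tool_rot: [-3.14, 0.001, 1.646]
force: [-0.9, -1.0, 0.1]
grip_width: 0.0298
finger_force: 0.0
shift [0.002 0.283 0.   ] rz -0.006 wrist j7 -0.08 pos [0.616 0.222 0.36 ]
shift [0.002 0.283 0.46 ] rz -0.006 wrist j7 -0.08 pos [0.616 0.222 0.36 ]
```

```bash
python3 -m inch '[[0,0.15,0,0,0,0,0.35],[0,0.28,0,0,0,0,0.35],[0,0.28,0.05,0,0,0,0.35],[0,0.28,0.25,0,0,0,0.35],[0,0.28,0.4,0,0,0,0.35],[0,0.28,0.46,0,0,0,0.35],[0,0.28,0.46,0,0,0,0],[0,0.28,0.46,0,0,0,0],[0,0.28,0.46,0,0,0,0],[0,0.28,0.46,0,0,0,0],[0,0.28,0.46,0,0,0,0]]' 60
python3 - <<'E'
from h import *
s=bot.observe(); T=R.from_euler('xyz',s['tool_rot']).as_matrix(); print(s['qpos'])
th=.085; ex=np.array([np.cos(th),np.sin(th),0]); r=np.hypot(.215,.004)
p0=s['position']; H=np.array([.6325,.2235,.06])
v=p0+[0,0,.002]-H; a0=np.pi-np.arctan2(v[2],v@ex); print('r',np.linalg.norm(v[[0,2]]),a0)
for a in np.linspace(a0,.0186,20)[1:]:
    p=H-ex*r*np.cos(a)+[0,0,r*np.sin(a)-.002]; print(round(a,2),(T.T@(p-p0)/.2).round(2),p.round(3))
E
```

```text
clock: 34.98
position: [0.6717, 0.2278, 0.2699]
tool_rot: [3.141, -0.0, 1.648]
force: [-0.7, -0.1, 3.1]
grip_width: 0.008
finger_force: 59.4
[-0.74483046  0.72200703  0.61133468  1.34515637 -0.41888673  1.20195322
 -0.02415835]
r 0.21551339701777295 1.754531500133531
1.66 [-0.01 -0.1  -0.01] [0.652 0.225 0.272]
1.57 [-0.01 -0.2  -0.02] [0.633 0.224 0.273]
1.48 [-0.01 -0.29 -0.01] [0.613 0.222 0.272]
1.39 [-0.01 -0.39  0.  ] [0.594 0.22  0.269]
1.3 [-0.01 -0.49  0.02] [0.575 0.219 0.265]
1.21 [-0.01 -0.58  0.05] [0.556 0.217 0.259]
1.11 [-0.01 -0.67  0.09] [0.538 0.215 0.251]
1.02 [-0.01 -0.76  0.14] [0.521 0.214 0.242]
0.93 [-0.01 -0.84  0.2 ] [0.505 0.213 0.231]
0.84 [-0.01 -0.91  0.26] [0.49  0.211 0.218]
0.75 [-0.01 -0.98  0.33] [0.476 0.21  0.205]
0.66 [-0.01 -1.05  0.4 ] [0.463 0.209 0.19 ]
0.57 [-0.01 -1.1   0.48] [0.452 0.208 0.173]
0.48 [-0.01 -1.15  0.57] [0.442 0.207 0.156]
0.38 [-0.01 -1.19  0.66] [0.434 0.207 0.139]
0.29 [-0.01 -1.23  0.75] [0.427 0.206 0.12 ]
0.2 [-0.01 -1.25  0.84] [0.423 0.206 0.101]
0.11 [-0.01 -1.27  0.94] [0.42  0.205 0.082]
0.02 [-0.01 -1.27  1.04] [0.418 0.205 0.062]
```

```bash
python3 -m inch '[[-0.01,-0.1,-0.01,0,0,0,0],[-0.01,-0.2,-0.02,0,0,0,0],[-0.01,-0.29,-0.01,0,0,0,0],[-0.01,-0.39,0,0,0,0,0],[-0.01,-0.49,0.02,0,0,0,0],[-0.01,-0.58,0.05,0,0,0,0],[-0.01,-0.67,0.09,0,0,0,0],[-0.01,-0.76,0.14,0,0,0,0],[-0.01,-0.84,0.2,0,0,0,0],[-0.01,-0.91,0.26,0,0,0,0],[-0.01,-0.98,0.33,0,0,0,0],[-0.01,-0.98,0.33,0,0,0,0]]'; python3 -c "
from h import *
for p in ([.463,.209,.19],[.452,.208,.173],[.442,.207,.156],[.434,.207,.139],[.427,.206,.12],[.423,.206,.101],[.42,.205,.082],[.418,.205,.062]): print(rel(p))"
```

```text
clock: 36.48
position: [0.4746, 0.21, 0.2028]
tool_rot: [-3.139, 0.001, 1.648]
force: [-8.7, -4.0, 6.9]
grip_width: 0.0074
finger_force: 61.1
[-0.001 -0.058  0.064]
[-0.001 -0.113  0.149]
[-0.002 -0.163  0.234]
[ 0.001 -0.203  0.32 ]
[-0.001 -0.238  0.415]
[ 0.    -0.257  0.51 ]
[-0.003 -0.273  0.605]
[-0.003 -0.282  0.705]
```

```bash
python3 -m inch '[[0,-0.06,0.065,0,0,0,0],[0,-0.11,0.15,0,0,0,0],[0,-0.16,0.235,0,0,0,0],[0,-0.2,0.32,0,0,0,0],[0,-0.24,0.415,0,0,0,0],[0,-0.26,0.51,0,0,0,0],[0,-0.273,0.605,0,0,0,0],[0,-0.28,0.66,0,0,0,0],[0,-0.28,0.705,0,0,0,0],[0,-0.28,0.715,0,0,0,0],[0,-0.28,0.715,0,0,0,0]]'; python3 -c "
from h import *
s=bot.observe();print(rel([.418,.205,.062]),s['force'])"
```

```text
clock: 37.85
position: [0.4194, 0.2053, 0.06]
tool_rot: [-3.139, 0.001, 1.648]
force: [-7.5, -6.7, -1.4]
grip_width: 0.0079
finger_force: 64.8
[-0.001 -0.007 -0.01 ] [-7.54929594 -6.67052933 -1.35967219]
```

```bash
for i in 1 2; do python3 -m inch '[[0,0,0.01,0,0,0,0],[0,0,0.01,0,0,0,0]]'; done
```

```text
clock: 38.1
position: [0.4195, 0.2053, 0.059]
tool_rot: [-3.14, -0.0, 1.648]
force: [-13.7, -9.7, 33.1]
grip_width: 0.0081
finger_force: 68.4
clock: 38.35
position: [0.4193, 0.2058, 0.0567]
tool_rot: [-3.14, -0.0, 1.648]
force: [-12.5, -5.0, 20.6]
grip_width: 0.0077
finger_force: 71.0
```

```bash
python3 -m inch '[[0,0,0,0,0,0,0.35],[0,0,0,0,0,0,0.35],[0,0,0,0,0,0,0.35],[0,0,-0.3,0,0,0,0.35],[0,0,-0.6,0,0,0,0.35],[0,-0.3,-0.7,0,0,0,0.35],[0,-0.3,-0.7,0,0,0,0.35]]'
python3 - <<'E'
from h import *
snap('top'); snap('wrist','w6.png')
for n in ('top','wrist'):
    F=load(n);C=cloud(F).reshape(-1,3); c=np.array([[.9964,.085],[-.085,.9964]])@(C[:,:2]-[.548,.216]).T; I=F['img'].reshape(-1,3).astype(int)
    y=(I[:,0]>110)&(I[:,2]<60)&(C[:,2]>.06)&(abs(c[1])<.13)&(c[0]>-.075)&(c[0]<.07)
    print(n,y.sum(),np.polyfit(c[0][y],C[y,2],1),np.polyfit(c[1][y],C[y,2],1))
    m=(C[:,2]>.05)&(C[:,2]<.09)&(abs(c[0]+.13)<.012)&(abs(c[1])<.045); print('bar',np.median(C[m],0),np.median(c[0][m]),m.sum())
F=load('top');C=cloud(F).reshape(-1,3); I=F['img'].reshape(-1,3).astype(int)
b=(I.max(1)<70)&(C[:,2]>.03)&(C[:,2]<.12)&(abs(C[:,0]-.508)<.04)&(abs(C[:,1]-.02)<.05)
print('pin',b.sum(),C[b].mean(0),C[b].min(0),C[b].max(0))
E
```

```text
clock: 39.22
position: [0.3576, 0.2024, 0.1973]
tool_rot: [-3.141, -0.003, 1.652]
force: [-0.3, 0.8, -0.2]
grip_width: 0.0298
finger_force: 0.0
top 4713 [0.001232   0.06841487] [-0.00143391  0.06841115]
bar [0.41967459 0.19261649 0.0687751 ] -0.13036926531932017 81
wrist 41141 [0.00084922 0.06759709] [-0.00124506  0.06760264]
bar [0.41748616 0.20788765 0.06770918] -0.13092502317690888 1208
pin 57 [0.50783713 0.02266514 0.05696408] [0.50102272 0.00119025 0.05286119] [0.5132246  0.04628144 0.06280161]
```

View pics/w6.png

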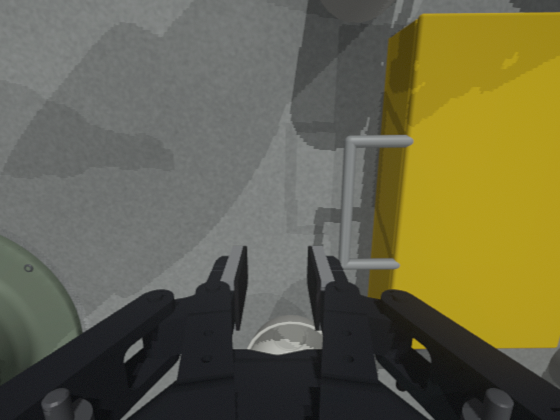

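The lid lies level at 68 mm along its top, so it is shut. The handle bar is seen at column 348. The vent pin is next, still at (.508,.023), with its centre near z .051.

```bash
python3 -c "
from h import *
down([.508,.0215,.16],1.655)"
```

```text
shift [-0.96   0.664  0.183] rz -0.003 wrist j7 -0.21 pos [0.36  0.202 0.197]
```

```bash
python3 -m inch '[[-0.24,0.1,0,0,0,0,0.35],[-0.48,0.3,0,0,0,0,0.35],[-0.72,0.5,0.1,0,0,0,0.35],[-0.95,0.66,0.15,0,0,0,0.35],[-0.95,0.66,0.18,0,0,0,0.35],[-0.95,0.66,0.18,0,0,0,0.35]]'
python3 - <<'E'
from h import *
F=snap('wrist'); C=cloud(F).reshape(-1,3); I=F['img'].reshape(-1,3).astype(int)
b=(I.max(1)<70)&(C[:,2]>.045)&(C[:,2]<.075)&(abs(C[:,0]-.508)<.03)&(abs(C[:,1]-.02)<.04)
q=C[b]; print('pin',b.sum(),np.median(q,0),q.min(0),q.max(0),np.percentile(q[:,2],95)); down([.508,.0215,.050],1.655)
E
```

```text
clock: 40.08
position: [0.5067, 0.0215, 0.1592]
tool_rot: [-3.14, 0.001, 1.647]
force: [0.3, -0.1, 0.8]
grip_width: 0.0299
finger_force: 0.0
pin 938 [0.50786318 0.02800558 0.0559745 ] [5.00132021e-01 4.36209123e-04 4.50299085e-02] [0.53779245 0.05617988 0.05863546] 0.05758512894082496
shift [-0.005  0.007  0.549] rz -0.004 wrist j7 0.36 pos [0.507 0.022 0.16 ]
```

```bash
python3 -m inch '[[0,0.004,0.25,0,0,0,0.35],[0,0.004,0.45,0,0,0,0.35],[0,0.004,0.55,0,0,0,0.35],[0,0.004,0.55,0,0,0,0.35],[0,0.004,0.55,0,0,0,0],[0,0.004,0.55,0,0,0,0],[0,0.004,0.55,0,0,0,0],[0,0.004,0.55,0,0,0,0]]' 40
python3 - <<'E'
from h import *
s=bot.observe(); T=R.from_euler('xyz',s['tool_rot']).as_matrix(); print(s['force'])
th=.085; ex=np.array([np.cos(th),np.sin(th),0]); p0=s['position']; r=.08
tip=np.array([p0[0],p0[1],.0515]); a0=np.arcsin(.0215/r); H=tip+ex*r*np.cos(a0); H[2]=.03; off=p0-tip; print('pivot',H,off)
for a in list(np.linspace(a0,.785,7)[1:]):
    p=H-ex*r*np.cos(a)+[0,0,r*np.sin(a)]+off; print(round(a,2),(T.T@(p-p0)/.2).round(3),p.round(3))
E
```

```text
clock: 41.12
position: [0.5085, 0.0231, 0.051]
tool_rot: [3.14, -0.0, 1.649]
force: [5.2, 3.2, -0.7]
grip_width: 0.0107
finger_force: 39.1
[ 5.24386166  3.20174357 -0.6586867 ]
pivot [0.58529806 0.02961627 0.03      ] [ 0.          0.         -0.00045071]
0.36 [ 0.     0.011 -0.032] [0.511 0.023 0.058]
0.44 [ 0.     0.024 -0.064] [0.513 0.023 0.064]
0.53 [ 0.     0.04  -0.094] [0.516 0.024 0.07 ]
0.61 [ 0.     0.059 -0.123] [0.52  0.024 0.076]
0.7 [ 0.001  0.08  -0.15 ] [0.524 0.024 0.081]
0.78 [ 0.001  0.103 -0.175] [0.529 0.025 0.086]
```

```bash
python3 -m inch '[[0,0.011,-0.032,0,0,0,0],[0,0.024,-0.064,0,0,0,0],[0,0.04,-0.094,0,0,0,0],[0,0.059,-0.123,0,0,0,0],[0,0.08,-0.15,0,0,0,0],[0,0.103,-0.175,0,0,0,0],[0,0.103,-0.175,0,0,0,0],[0,0.103,-0.175,0,0,0,0],[0,0.103,-0.175,0,0,0,0.35],[0,0.103,-0.175,0,0,0,0.35],[0,0.103,-0.175,0,0,0,0.35],[0,0.103,-0.4,0,0,0,0.35],[0,0.103,-0.7,0,0,0,0.35],[0,0.103,-0.7,0,0,0,0.35]]'
python3 - <<'E'
from h import *
snap('wrist','w7.png'); snap('top'); snap('scene')
for n in ('wrist','top','scene'):
    F=load(n); C=cloud(F).reshape(-1,3); I=F['img'].reshape(-1,3).astype(int)
    b=(I.max(1)<70)&(C[:,2]>.07)&(C[:,2]<.11)&(abs(C[:,0]-.528)<.03)&(abs(C[:,1]-.02)<.04)
    q=C[b]; print(n,b.sum(), np.median(q,0) if len(q) else '',np.percentile(q,[5,95],axis=0) if len(q) else '')
E
```

```text
clock: 42.88
position: [0.5298, 0.0239, 0.1938]
tool_rot: [3.136, -0.001, 1.648]
force: [-0.4, 0.6, -1.0]
grip_width: 0.0296
finger_force: 0.0
wrist 833 [0.52480114 0.02782936 0.08794124] [[0.51922468 0.00564552 0.08496928]
 [0.53014718 0.04803137 0.08946451]]
top 0  
scene 67 [0.52955006 0.0289308  0.08537197] [[0.523737   0.00845008 0.07983697]
 [0.53385793 0.05046123 0.09041167]]
```

View pics/w7.png

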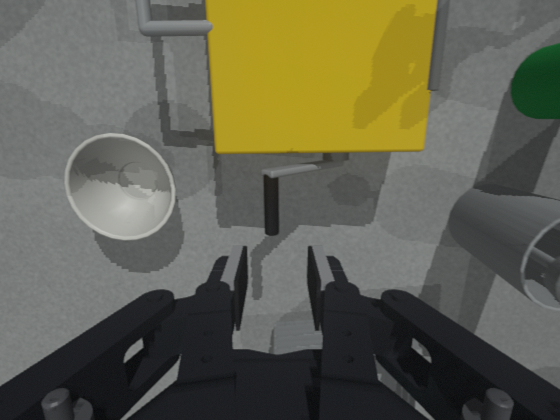

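The lever stands at about 0.73 rad by the pin height in the wrist view (pin at about (271,205)), slightly short. I'll re-pinch it and nudge it up.

```bash
python3 -c "
from h import *
down([.5255,.0235,.082],1.649)"
```

```text
shift [-0.003 -0.012  0.539] rz -0.0 wrist j7 0.34 pos [0.528 0.024 0.19 ]
```

```bash
python3 -m inch '[[0,-0.012,0.25,0,0,0,0.35],[0,-0.012,0.45,0,0,0,0.35],[0,-0.012,0.54,0,0,0,0.35],[0,-0.012,0.54,0,0,0,0.35],[0,-0.012,0.54,0,0,0,0],[0,-0.012,0.54,0,0,0,0],[0,-0.012,0.54,0,0,0,0],[0,-0.012,0.54,0,0,0,0]]' 80; python3 -m inch '[[0,0.01,-0.01,0,0,0,0],[0,0.018,-0.02,0,0,0,0],[0,0.018,-0.02,0,0,0,0],[0,0.018,-0.02,0,0,0,0],[0,0.018,-0.02,0,0,0,0]]'; python3 -c "
from h import *
print(rel([.5289,.0235,.0865]))"
```

```text
clock: 44.02
position: [0.5258, 0.0238, 0.0831]
tool_rot: [3.141, -0.0, 1.649]
force: [-4.1, -3.0, 5.9]
grip_width: 0.0094
finger_force: 78.2
clock: 44.65
position: [0.529, 0.0241, 0.0866]
tool_rot: [-3.141, -0.0, 1.649]
force: [-4.8, -2.9, 1.9]
grip_width: 0.0094
finger_force: 78.7
[-0.003 -0.001  0.001]
```

```bash
python3 -m inch '[[0,0,0,0,0,0,0.35],[0,0,0,0,0,0,0.35],[0,0,0,0,0,0,0.35],[0,0,-0.25,0,0,0,0.35],[0,0,-0.55,0,0,0,0.35],[0,0,-0.55,0,0,0,0.35]]'
cat > vp.py <<'E'
from h import *
for n in ('wrist','scene'):
    F=snap(n); C=cloud(F).reshape(-1,3); I=F['img'].reshape(-1,3).astype(int)
    b=(I.max(1)<70)&(C[:,2]>.06)&(C[:,2]<.11)&(abs(C[:,0]-.528)<.03)&(abs(C[:,1]-.02)<.04)
    q=C[b]; print(n,b.sum(), np.median(q,0),np.percentile(q,[5,95],axis=0))
print(bot.observe()['position'])
E
python3 vp.py
```

```text
clock: 45.4
position: [0.5311, 0.0242, 0.1999]
tool_rot: [3.136, -0.001, 1.648]
force: [0.1, -1.4, -2.0]
grip_width: 0.0298
finger_force: 0.0
wrist 801 [0.52776728 0.02762174 0.09108465] [[0.52238252 0.00590285 0.08836089]
 [0.53303239 0.04828979 0.09253526]]
scene 71 [0.53271737 0.02965905 0.08846246] [[0.5267374  0.00874674 0.08184551]
 [0.53654415 0.0497749  0.09246317]]
[0.52942487 0.02460479 0.19654845]
```

```bash
python3 -m inch '[[0,-0.2,-0.3,0,0,0,0.35],[0,-0.5,-0.5,0,0,0,0.35],[0,-0.5,-0.5,0,0,0,0.35]]'
python3 - <<'E'
from h import *
f=snap('top'); snap('scene','scene3.png'); soap(f,.003,.06,[.3,.8,-.5,.5])
C=cloud(f).reshape(-1,3); c=np.array([[.9964,.085],[-.085,.9964]])@(C[:,:2]-[.548,.216]).T; I=f['img'].reshape(-1,3).astype(int)
y=(I[:,0]>110)&(I[:,2]<60)&(C[:,2]>.06)&(abs(c[1])<.13)&(c[0]>-.075)&(c[0]<.07)
print(y.sum(),np.polyfit(c[0][y],C[y,2],1))
E
```

```text
clock: 45.88
position: [0.4277, 0.0162, 0.2967]
tool_rot: [-3.141, -0.001, 1.648]
force: [0.8, 0.1, -0.4]
grip_width: 0.0298
finger_force: 0.0
px [356. 206.] 235 centre [ 0.6273 -0.1706] top z 0.0191 size 0.065 0.035 long axis yaw 0.106 | case frame [ 0.046 -0.392]
px [374. 207.] 276 centre [ 0.626 -0.229] top z 0.0182 size 0.067 0.04 long axis yaw 0.148 | case frame [ 0.04 -0.45]
px [450. 223.] 305 centre [ 0.5838 -0.4583] top z 0.0415 size 0.113 0.062 long axis yaw -0.141 | case frame [-0.022 -0.675]
4445 [0.00082986 0.0683337 ]
```

View pics/scene3.png

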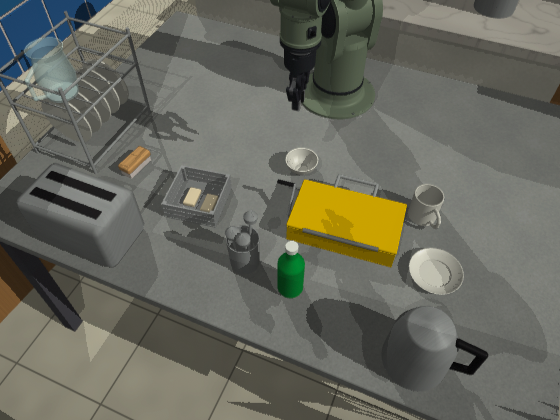

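The final view shows the lid shut, both slivers in the basket at about (198,197), no bar left on the counter, the lever pin raised at (286,183), and everything else in place.

```bash
python3 -c "
from workcell import bot
print(bot.job_done())"
```

```text
the job is handed in; nothing more can be done
None
```

I handed the job in at about 46 s: both slivers are in the basket, both bars lie flat side by side in the case, the lid is shut, the vent lever measures about 0.78 rad (45° is 0.785), and nothing else was moved.

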